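# Tighten a magnifier's retaining ring with a pin spanner

### The job

The brass retaining ring on the bench magnifier has worked loose. Take the red-handled pin spanner from its wooden stand, seat both of its pins fully in the two holes of the ring before turning anything, and turn the ring clockwise (seen from above) until it is fully home against its stop. Be gentle, since there is glass under the ring: never bear on it with more than about 25 N, do not touch the magnifier with the gripper or the arm, leave the things around it alone, and finally stand the spanner back upright in the slot of its stand and let go.

Things in the scene. Friction and masses are not known exactly. Their poses are not given: they have to be found in the camera images.
- lens_mount: Black bench magnifier fixed to the table: a ribbed barrel 92 mm across, 56 mm high, on a round foot 112 mm across. Origin on its axis at table height, z up. In its mouth a brass retaining ring lies round a greenish glass lens. The line through the ring's two holes starts anywhere within 0.5 rad either side of this body's x axis: see it, or feel for it with the pins sliding lightly on the ring's face.
- ring_face (a point): On the magnifier's vertical axis at the ring's flat top face (62 mm above the table, 6 mm proud of the barrel). The ring is about 75 mm outside, 40 mm inside, 12 mm thick, with two opposite round through holes 7 mm wide with 1 mm chamfers, 28.5 mm from the axis.
- ring_seat (a point): On the axis 50 mm above the table, at the ring's underside. The ring floats on a spring: it starts to go down at about 3 N, yields 1.5 N per mm for 3 mm (about 7 N), then is solid. When the pins find the holes it springs up round them and the force drops.
- retaining_ring (a joint): How far the ring is unscrewed, rad: 0 is home against the stop, start 0.55 to 0.85; falls as the ring turns clockwise seen from above, about the vertical axis. Does not tell where the holes stand. Drag 0.25 N m, more than pins sliding on its face apply; the ring gives about 0.17 rad per N m of load, so the stop is felt as a moment rising past the drag (0.6 N m is 25 N on the pins).
- pin_spanner: Loose pin spanner, 0.13 to 0.21 kg: steel bar 86 x 20 x 8 mm (x, y, z), on its middle an upright red grip 36 mm along x, 18 mm thick along y (pinch this from above), top 58 mm above the bar's underside. Origin at the centre of the bar's underside, z up. Two pins point down, see the tips; either fits either hole. Starts upright in the stand, bar on its top, pins in the slot.
- pin_tip0 (a point): Lower, rounded end of the spanner's 5 mm thick pin at x = -28.5 mm, 10 mm below the bar's underside.
- pin_tip1 (a point): Lower end of the spanner's pin at x = +28.5 mm, 10 mm below the bar's underside.
- spanner_stand: Wooden block 110 x 50 x 30 mm (x, y, z) fixed to the table, with one slot in its top, 71 mm long in x, 12 mm wide in y, 14 mm deep, in the middle. Origin under its centre at table height.
- print_block: Bystander, loose: wooden hand printing block 55 x 75 x 27 mm with brass relief. Origin at its underside's centre.
- ink_bottle: Bystander, loose: brown stoneware bottle with cork, 49 mm wide, 80 mm high. Origin at its underside's centre.
- wax_tin: Bystander, loose: round dark green tin 62 mm across, 46 mm high. Origin at its underside's centre.
There are look-alikes about, which are no part of the job. What is shaped like the pin_spanner but purple is not meant.

How it is judged:
By the outcome, as a careful person would: the job done as asked, in the order asked, and still so for the second after the job is handed in, with the robot touching nothing.
It also fails if it takes over 72 s, if anything falls off the work surface, if the arm or the gripper's body presses on something with over 40 N, if the wrist force passes 120 N, or if a joint passes its speed limit or range.

### The arm

A 6-joint arm with a two-finger parallel gripper is mounted at the origin on a cart in front of the work surface, level with it; the furniture and walls round the work are solid. World frame = base frame: x ahead of the robot, y to its left, z up, the work surface at z = 0. Lengths are in m, angles in degrees, forces in N, time in s.
With the tool pointing down it reaches from about 0.35 to 0.875 m from the base axis. Payload 4.2 kg.
Tool frame: the origin (TCP) lies midway between the tips of the shut fingers; the grasp point (between the pads) lies 19 mm behind it; z points along the fingers, y is the line along which they close (so a half turn about z gives the same grasp; the last joint's range is limited). The gripper opens to 87 mm and grips with 3 to 60 N. Pads are 19 mm wide; open, the fingers measure 117 mm over their backs; the gripper's body (75 mm by 190 mm) begins 51 mm behind the grasp point.
Start: joints at [14.817, 22.042, 0.453, 0, -68.411, -14.817], TCP at [0.625, 0, 0.223] pointing down, gripper open.
Joint ranges: [-179.83, 179.83], [-69.29, 118.12], [-61.27, 80.66], [-181.25, 117.63], [-171.15, -9.14], [-177.46, 177.46]. Speed limits (degrees/s): [159.86, 159.86, 180, 180, 180, 180].

### API

Orientations are given as a 3x3 rotation matrix whose columns are the frame's x, y, z axes.
In Python, from station import sense, capture, camera_params, finish_job gives the robot as it stands.
- The arm moves only by the tool drive_tool, never from a script. Its argument "rows" is a list of rows, each an object of numbers: "tx", "ty", "tz": the shift along the tool's x, y, z in cm; "ax", "ay", "az": the turn, a rotation vector about the tool's x, y, z in rad; "claw": the finger opening in cm, from 0 to 8.7. In form: [{"tx": .., "ty": .., "tz": .., "ax": .., "ay": .., "az": .., "claw": ..}, ...]. A call has 1 to 10 rows; each row shifts and turns the commanded pose from where the row before left it, along the tool's axes as they then stand; what a row does not reach is not made up. A row lasts 1/12 s, in which the tool goes at most 41.7 mm and 7.16 degrees, less where a joint would pass 70% of its speed; a pose out of reach is approached as far as the arm can. A call with a gripper value outside its range is refused whole. The fingers move at their own pace and stop on an object; the grip force is fixed at half the most. Time passes only in rows, so rows that do not move let the fingers close. It gives the time, the measured TCP pose, the force, the opening and the grip force at its end, in the units of the state.
- sense(): the state, without advancing time (a new reading comes with each control period).
- capture(name): name is "scene" or "side" or "wrist"; returns (picture, depth): 384x512x3 uint8, red, green, blue; 384x512 float32, m along the optical axis (not along the pixel's ray), 0 where there is no reading.
- camera_params(name): a dict with "intrinsics" (3x3 intrinsics, pixels), "k1" (the pictures are not rectified: a ray, as slopes to the right and down, at radius r is drawn at 1 + k1 r^2 times it, then the intrinsics apply), "R" (3x3) and "t" (3): a world point X has camera coordinates R X + t; the wrist camera has in their place "tool_from_camera" (4x4, takes a point from camera to tool coordinates, whose origin is the TCP and whose axes are the flange's). Camera axes: x right, y down, z forward; pixel columns grow to the right and rows downward; lengths in m; the calibration is good to about 2 mm. A picture is of the moment at which its call begins: read the wrist's pose just before it. camera_params takes no time and is no camera call.
- finish_job(): hands the job in; it is judged then, once.
The state is a dict: "time_s": time; "joints": joint angles; "joint_velocities": joint speeds; "effort": joint torques, N m; "tcp_pos": TCP position; "ee_rot": TCP orientation; "wrist_force": force on the tool from outside, world axes, zero at the start; "moment": the same for the moment, N m; "gripper_width": opening from 0.0 (shut) to 1.0 (fully open); "gripper_force": force on a finger pad.
Only numpy, scipy, OpenCV 4.12 (cv2) and the standard library are available. Lean on these libraries where they do the work, as an engineer would, in place of code of your own. Each camera call takes 0.05 s, during which the arm holds its last target. There are 200 camera calls.

## Working session

There is one attempt and no reset: what is moved stays moved. The work goes in short steps, Python scripts to look and compute and a tool call to move; the robot and the scene stay as the last step left them, time stands still between calls to the robot, and variables do not carry over. Pictures are saved under pics/ and viewed, at most 10 in all, crops included, and the job is handed in when it is done.

Besides the shell and the picture viewer there is one more tool, called after "Request:" by a JSON object that holds its "op" and its "data". drive_tool: Moves the arm, as the interface text tells. Its arguments: {"type":"object","properties":{"rows":{"type":"array"}},"required":["rows"]}

```bash
mkdir -p pics; cat > h.py <<'E'
import numpy as np, cv2
from station import sense, capture, camera_params, finish_job
def shot(name):
    s=sense(); p=camera_params(name); im,d=capture(name)
    K=np.array(p["intrinsics"]); 
    if name=="wrist":
        T=np.array(p["tool_from_camera"]); R=np.array(s["ee_rot"]); 
        Rc=R@T[:3,:3]; c=R@T[:3,3]+np.array(s["tcp_pos"])
    else:
        Rw=np.array(p["R"]); Rc=Rw.T; c=-Rw.T@np.array(p["t"])
    return im,d,(K,p["k1"],Rc,c)
def rays(px,cal):
    K,k1,Rc,c=cal
    px=np.atleast_2d(np.float64(px))[:,None,:]
    u=cv2.undistortPoints(px,K,np.array([k1,0,0,0.]))[:,0]
    return np.c_[u,np.ones(len(u))]@Rc.T
def plane(px,cal,z):
    r=rays(px,cal); c=cal[3]
    return c+r*((z-c[2])/r[:,2])[:,None]
def cloud(d,cal):
    v,u=np.mgrid[:d.shape[0],:d.shape[1]]
    r=rays(np.c_[u.ravel(),v.ravel()],cal)
    return (cal[3]+r*d.ravel()[:,None]).reshape(d.shape+(3,))
def save(name,im): cv2.imwrite("pics/"+name,im[:,:,::-1])
E
python3 - <<'E'
from h import *
ims=[]
for n in("scene","wrist"):
    im,d,cal=shot(n); save(n+"0.png",im); np.savez("pics/"+n+"0.npz",im=im,d=d)
    print(n,cal[3].round(3),cal[2].round(2).tolist(),d.min(),d.max())
s=sense();print(s["tcp_pos"],s["ee_rot"],s["wrist_force"])
E
```

```text
scene [ 0.13  -0.67   0.717] [[0.74, -0.48, 0.46], [-0.67, -0.55, 0.5], [0.02, -0.68, -0.73]] 0.0 2.7313216
wrist [ 0.625 -0.078  0.384] [[-1.0, 0.0, -0.0], [-0.0, 0.96, 0.28], [0.0, 0.28, -0.96]] 0.0 1.3284591
[6.24458198e-01 1.81580074e-05 2.21571882e-01] [[-1.44791590e-04 -9.99998032e-01 -1.97858750e-03]
 [-9.99999984e-01  1.45003343e-04 -1.06879388e-04]
 [ 1.07166080e-04  1.97857199e-03 -9.99998037e-01]] [-0.15958439  0.01074922  0.60496216]
```

View pics/scene0.png

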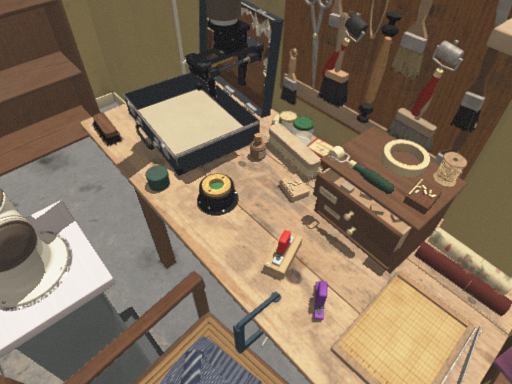

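View pics/wrist0.png

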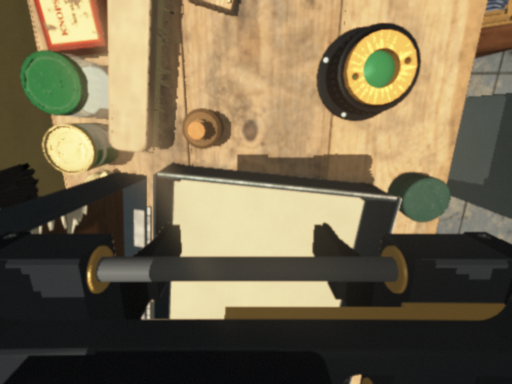

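The scene picture shows the magnifier at (217,190), the red spanner in its stand at (284,243), the purple look-alike at (320,297), the tin at (157,178), the bottle at (258,150) and the print block at (295,188). The wrist picture shows the ring at (381,68), with likely holes near (355,76) and (410,60).

```bash
python3 - <<'E'
from h import *
def cal(n):
    p=camera_params(n);s=sense();K=np.array(p["intrinsics"])
    if n=="wrist":
        T=np.array(p["tool_from_camera"]);R=np.array(s["ee_rot"]);return K,p["k1"],R@T[:3,:3],R@T[:3,3]+s["tcp_pos"]
    R=np.array(p["R"]);return K,p["k1"],R.T,-R.T@p["t"]
for n in("scene","wrist"):
    z=np.load(f"pics/{n}0.npz");im,d=z["im"],z["d"];c=cal(n);P=cloud(d,c)
    hsv=cv2.cvtColor(im,cv2.COLOR_RGB2HSV).astype(int)
    if n=="scene":
        m=((hsv[...,0]<8)|(hsv[...,0]>172))&(hsv[...,1]>170)&(hsv[...,2]>80)
        m[:220]=0;m[265:]=0;m[:,:265]=0;m[:,305:]=0
        Q=P[m];Q=Q[Q[:,2]>.02];print("red",len(Q),np.percentile(Q,[2,50,98],axis=0).round(4).tolist())
        top=Q[Q[:,2]>np.percentile(Q[:,2],97)-.006]
        r=cv2.minAreaRect((top[:,:2]*1000).astype(np.float32));print("top",r,top.mean(0))
        # stand: z near 0.03 near it
        c0=np.median(Q,axis=0)
        S=P[(abs(P[...,2]-.03)<.004)&(np.hypot(P[...,0]-c0[0],P[...,1]-c0[1])<.075)]
        print("stand",len(S),cv2.minAreaRect((S[:,:2]*1000).astype(np.float32)))
        cv2.imwrite("pics/spcrop.png",cv2.resize(im[215:285,250:320,::-1],None,fx=8,fy=8,interpolation=cv2.INTER_CUBIC))
    m=(hsv[...,0]>15)&(hsv[...,0]<32)&(hsv[...,1]>110)&(abs(P[...,2]-.062)<.006)
    if n=="wrist": m[:,:310]=0;m[130:]=0
    else: m[:165]=0;m[215:]=0;m[:,:195]=0;m[:,240:]=0
    cn=max(cv2.findContours(m.astype(np.uint8),0,1)[0],key=cv2.contourArea)[:,0]
    X=plane(cn,c,.062)[:,:2]*1000
    print(n,"ring",cv2.fitEllipse(X.astype(np.float32)),"z",np.median(P[m][:,2]))
    if n=="wrist": cv2.imwrite("pics/ringcrop.png",cv2.resize(im[15:125,320:430,::-1],None,fx=5,fy=5,interpolation=cv2.INTER_CUBIC))
a=cv2.imread("pics/spcrop.png");b=cv2.imread("pics/ringcrop.png");
E
python3 -c "
import cv2,numpy as np
a=cv2.resize(cv2.imread('pics/spcrop.png'),(400,400));b=cv2.resize(cv2.imread('pics/ringcrop.png'),(400,400));cv2.imwrite('pics/c1.png',np.hstack([a,b]))"
```

```text
red 139 [[0.4635, -0.3898, 0.048], [0.4696, -0.3825, 0.0827], [0.4935, -0.3689, 0.0891]]
top ((479.7746276855469, -377.9328308105469), (32.71125793457031, 15.845050811767578), 21.485637664794922) [ 0.4793812  -0.3776272   0.08727339]
stand 525 ((482.4986572265625, -377.1811828613281), (111.76403045654297, 50.8299674987793), 21.924074172973633)
scene ring ((476.76397705078125, -129.6802978515625), (73.864501953125, 77.82372283935547), 146.51416015625) z 0.06177483000059192
wrist ring ((477.3199157714844, -127.43098449707031), (73.88013458251953, 76.86680603027344), 107.32831573486328) z 0.062482467012411724
```

View pics/c1.png

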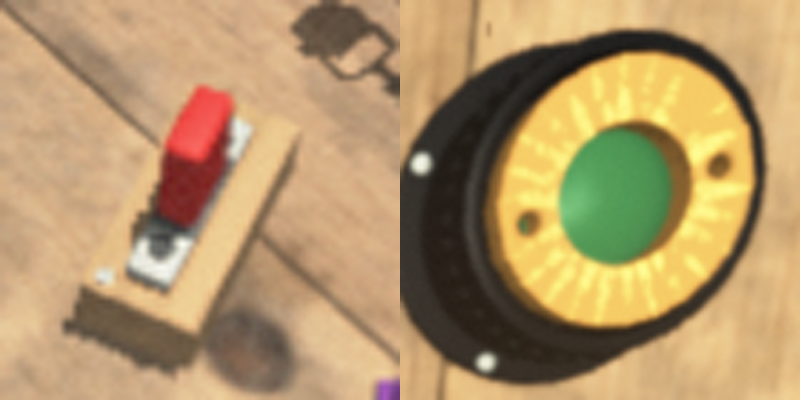

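```bash
python3 - <<'E'
from h import *
p=camera_params("scene");R=np.array(p["R"]);c=(np.array(p["intrinsics"]),p["k1"],R.T,-R.T@p["t"])
z=np.load("pics/scene0.npz");P=cloud(z["d"],c)[z["d"]>0]
for n,(x,y) in dict(sp=(.481,-.3775),ring=(.477,-.1285),mid=(.574,-.34)).items():
    r=np.hypot(P[:,0]-x,P[:,1]-y)
    print(n,[(round(a,2),P[(r>=a)&(r<a+.03)&(P[:,2]<.4),2].max().round(3)) for a in np.arange(0,.27,.03)])
Q=P[(P[:,2]>.11)&(P[:,2]<.5)&(P[:,0]>.2)&(P[:,0]<.9)&(abs(P[:,1]+.25)<.4)]
for x in np.arange(.2,.9,.1):
    q=Q[abs(Q[:,0]-x-.05)<.05]
    if len(q):print(round(x,2),"tall y",np.percentile(q[:,1],[0,10,50,90,100]).round(2),q[:,2].max().round(2))
p=camera_params("wrist");s=sense();T=np.array(p["tool_from_camera"]);R=np.array(s["ee_rot"]);w=(np.array(p["intrinsics"]),p["k1"],R@T[:3,:3],R@T[:3,3]+s["tcp_pos"])
h=plane([[355.5,76],[408,60.4]],w,.060);print("holes",h,h.mean(0),"ang",np.degrees(np.arctan2(*(h[0]-h[1])[1::-1])),np.linalg.norm(h[0]-h[1]))
# stand body x axis check & foot screws
E
```

```text
sp [(np.float64(0.0), np.float64(0.091)), (np.float64(0.03), np.float64(0.042)), (np.float64(0.06), np.float64(0.03)), (np.float64(0.09), np.float64(0.069)), (np.float64(0.12), np.float64(0.173)), (np.float64(0.15), np.float64(0.221)), (np.float64(0.18), np.float64(0.22)), (np.float64(0.21), np.float64(0.215)), (np.float64(0.24), np.float64(0.216)), (np.float64(0.27), np.float64(0.217))]
ring [(np.float64(0.0), np.float64(0.065)), (np.float64(0.03), np.float64(0.065)), (np.float64(0.06), np.float64(0.004)), (np.float64(0.09), np.float64(0.336)), (np.float64(0.12), np.float64(0.336)), (np.float64(0.15), np.float64(0.4)), (np.float64(0.18), np.float64(0.4)), (np.float64(0.21), np.float64(0.399)), (np.float64(0.24), np.float64(0.336)), (np.float64(0.27), np.float64(0.336))]
mid [(np.float64(0.0), np.float64(0.004)), (np.float64(0.03), np.float64(0.173)), (np.float64(0.06), np.float64(0.221)), (np.float64(0.09), np.float64(0.22)), (np.float64(0.12), np.float64(0.218)), (np.float64(0.15), np.float64(0.217)), (np.float64(0.18), np.float64(0.216)), (np.float64(0.21), np.float64(0.217)), (np.float64(0.24), np.float64(0.216)), (np.float64(0.27), np.float64(0.4))]
0.5 tall y [-0.46 -0.04 -0.01  0.02  0.04] 0.46
0.6 tall y [-0.59 -0.56 -0.43 -0.02  0.03] 0.46
0.7 tall y [-0.59 -0.56 -0.39  0.06  0.15] 0.38
0.8 tall y [-0.65 -0.56 -0.37 -0.06  0.15] 0.5
holes [[ 0.50349378 -0.12000864  0.06      ]
 [ 0.44831543 -0.13533584  0.06      ]] [ 0.4759046  -0.12767224  0.06      ] ang 15.523997768909245 0.057267562490668084
```

Request:
{"op": "drive_tool", "data": {"rows": [{"ty": 2.5},{"ty": 2.5},{"ty": 2.5},{"ty": 2.5},{"ty": 2.5,"tx": 0.5},{"ty": 2.2,"tx": 0.5},{},{}]}}

```text
invalid input at $.rows[0]: expected keys tx, ty, tz, ax, ay, az, claw
```

```bash
cat >> h.py <<'E'
def ring(im,d,c,tag=None):
    P=cloud(d,c); hsv=cv2.cvtColor(im,cv2.COLOR_RGB2HSV).astype(int)
    m=(hsv[...,0]>13)&(hsv[...,0]<34)&(hsv[...,1]>110)&(abs(P[...,2]-.062)<.006)&(np.hypot(P[...,0]-.477,P[...,1]+.1285)<.045)
    cs,hi=cv2.findContours(m.astype(np.uint8),2,1)
    i=max(range(len(cs)),key=lambda k:cv2.contourArea(cs[k]))
    e=cv2.fitEllipse((plane(cs[i][:,0],c,.062)[:,:2]*1000).astype(np.float32))
    print("ring",np.round(e[0],2),np.round(e[1],2))
    bl=im.astype(int).sum(2)
    for k,x in enumerate(cs):
        a=cv2.contourArea(x)
        if k!=i and a>3 :
            q=plane(x[:,0].mean(0),c,.061)[0]*1000
            print("  blob",a,x[:,0].mean(0).round(1),q.round(1),"r",np.hypot(*(q[:2]-e[0])).round(1))
E
python3 - <<'E'
from h import *
s=sense();print(s["tcp_pos"].__repr__(),s["joints"])
im,d,c=shot("wrist");save("w1.png",im);ring(im,d,c)
cv2.imwrite("pics/w1c.png",cv2.resize(im[0:140,160:360,::-1],None,fx=4,fy=4,interpolation=cv2.INTER_CUBIC))
E
```

```text
array([6.24458198e-01, 1.81580074e-05, 2.21571882e-01]) [ 1.48169824e+01  2.20865154e+01  3.88084217e-01 -2.48112133e-02
 -6.84127319e+01 -1.48161335e+01]
ring [ 477.3  -127.35] [73.76 76.71]
  blob 4.0 [362.5  78. ] [ 495.9 -117.8   61. ] r 20.9
  blob 26.0 [354.4  76.5] [ 505.  -119.4   61. ] r 28.8
  blob 4.0 [402.   72.5] [ 453.3 -123.2   61. ] r 24.4
  blob 25.0 [405.6  60.5] [ 451.4 -135.1   61. ] r 27.0
  blob 11.5 [360.6  56.8] [ 500.6 -139.    61. ] r 26.0
  blob 1086.0 [380.1  68.1] [ 477.9 -127.7   61. ] r 0.7
```

View pics/w1c.png

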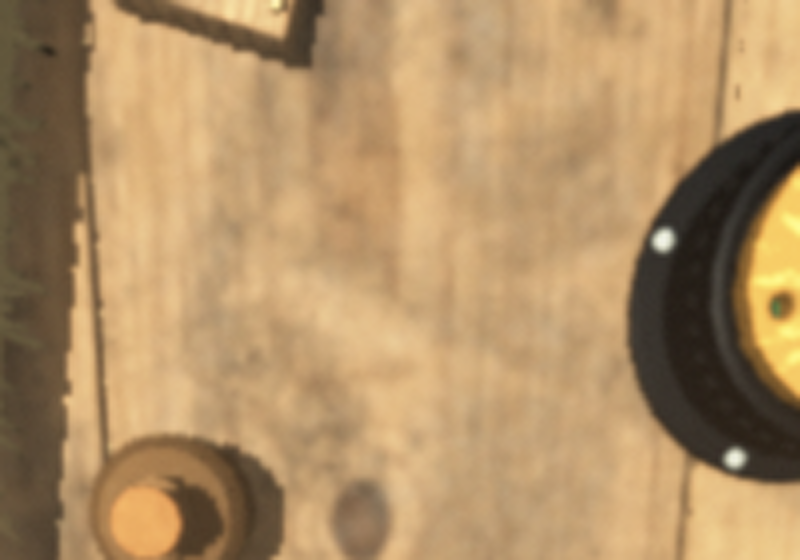

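The arm did not move: rows need every key. The picture is the same view as before, with the ring at the right edge.

Request:
{"op": "drive_tool", "data": {"rows": [{"tx": 0,"ty": 2.5,"tz": 0,"ax": 0,"ay": 0,"az": 0,"claw": 5},{"tx": 0,"ty": 2.5,"tz": 0,"ax": 0,"ay": 0,"az": 0,"claw": 5},{"tx": 0,"ty": 2.5,"tz": 0,"ax": 0,"ay": 0,"az": 0,"claw": 5},{"tx": 0,"ty": 2.5,"tz": 0,"ax": 0,"ay": 0,"az": 0,"claw": 5},{"tx": 0.5,"ty": 2.5,"tz": 0,"ax": 0,"ay": 0,"az": 0,"claw": 5},{"tx": 0.5,"ty": 2.2,"tz": 0,"ax": 0,"ay": 0,"az": 0,"claw": 5},{"tx": 0,"ty": 0,"tz": 0,"ax": 0,"ay": 0,"az": 0,"claw": 5},{"tx": 0,"ty": 0,"tz": 0,"ax": 0,"ay": 0,"az": 0,"claw": 5},{"tx": 0,"ty": 0,"tz": 0,"ax": 0,"ay": 0,"az": 0,"claw": 5}]}}

```text
time_s: 0.9
tcp_pos: [0.4785, -0.0099, 0.2228]
ee_rot: [[0.0, -1.0, 0.001], [-1.0, -0.0, 0.0], [-0.0, -0.001, -1.0]]
wrist_force: [-0.0, 0.4, 0.8]
gripper_width: 0.581
gripper_force: 0.0
```

```bash
python3 - <<'E'
from h import *
s=sense();print(s["time_s"],s["tcp_pos"].__repr__(),s["joints"])
im,d,c=shot("wrist");save("w2.png",im);ring(im,d,c)
cv2.imwrite("pics/w2c.png",cv2.resize(im[0:140,160:360,::-1],None,fx=4,fy=4,interpolation=cv2.INTER_CUBIC))
E
```

```text
0.9 array([ 0.47848778, -0.0098572 ,  0.22278611]) [ 1.83322951e+01  7.61828293e+00 -1.93513918e+01  1.14432981e-02
 -6.29797093e+01 -1.83278938e+01]
ring [ 476.02 -126.59] [69.41 73.71]
  blob 13.0 [263.1 101. ] [ 460.1 -103.9   61. ] r 27.7
  blob 7.0 [269.5  97.5] [ 452.9 -107.7   61. ] r 29.9
  blob 8.5 [275.8  92.2] [ 445.9 -113.3   61. ] r 32.9
  blob 35.0 [223.6  86.1] [ 504.8 -119.6   61. ] r 29.6
  blob 38.5 [272.7  71.3] [ 450.  -134.8   61. ] r 27.3
  blob 53.0 [270.1  65.1] [ 453.1 -141.1   61. ] r 27.1
  blob 1688.5 [249.6  90.5] [ 475.6 -115.    61. ] r 11.6
  blob 19.0 [238.1  52.5] [ 488.2 -153.5   61. ] r 29.5
  blob 10.0 [235.5  46. ] [ 490.9 -159.8   61. ] r 36.4
  blob 11.5 [258.6  45.7] [ 465.9 -160.    61. ] r 34.9
  blob 293.5 [255.2  53.4] [ 469.5 -152.6   61. ] r 26.8
```

View pics/w2c.png

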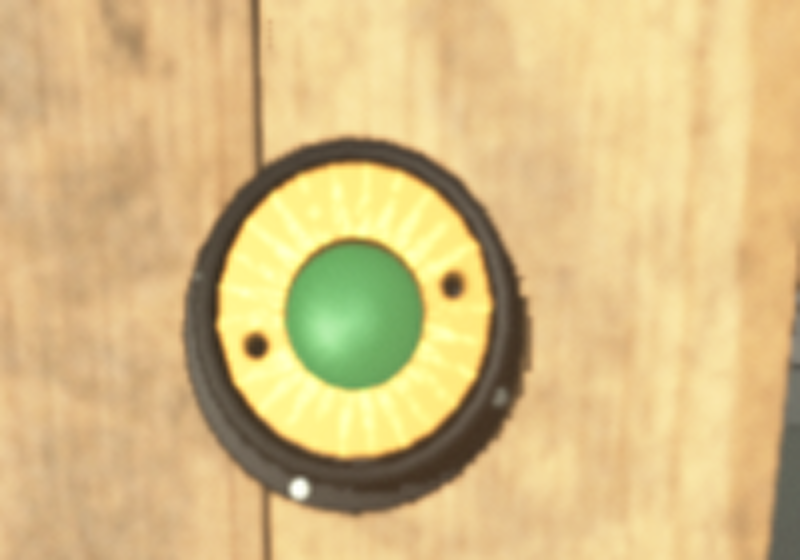

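The crop shows the holes clearly at about (224,86) and (273,71) in the full picture. They are 57 mm apart, centred at (477.3,-127.4) mm, with the hole line at 15.5°. Now the same view of the spanner.

Request:
{"op": "drive_tool", "data": {"rows": [{"tx": 2.5,"ty": 0,"tz": 0,"ax": 0,"ay": 0,"az": 0,"claw": 5},{"tx": 3,"ty": 0,"tz": 0,"ax": 0,"ay": 0,"az": 0,"claw": 5},{"tx": 3,"ty": 0,"tz": 0,"ax": 0,"ay": 0,"az": 0,"claw": 5},{"tx": 3,"ty": 0,"tz": 0,"ax": 0,"ay": 0,"az": 0,"claw": 5},{"tx": 3,"ty": 0,"tz": 0,"ax": 0,"ay": 0,"az": 0,"claw": 5},{"tx": 3,"ty": 0,"tz": 0,"ax": 0,"ay": 0,"az": 0,"claw": 5},{"tx": 3,"ty": 0,"tz": 0,"ax": 0,"ay": 0,"az": 0,"claw": 5},{"tx": 3,"ty": 0,"tz": 0,"ax": 0,"ay": 0,"az": 0,"claw": 5},{"tx": 1.5,"ty": 0,"tz": 0,"ax": 0,"ay": 0,"az": 0,"claw": 5},{"tx": 0,"ty": 0,"tz": 0,"ax": 0,"ay": 0,"az": 0,"claw": 5}]}}

```text
time_s: 1.78
tcp_pos: [0.4786, -0.2629, 0.2215]
ee_rot: [[-0.004, -1.0, -0.001], [-1.0, 0.004, -0.0], [0.0, 0.001, -1.0]]
wrist_force: [0.6, -0.8, 0.1]
gripper_width: 0.573
gripper_force: 0.0
```

Request:
{"op": "drive_tool", "data": {"rows": [{"tx": 0,"ty": 0,"tz": 0,"ax": 0,"ay": 0,"az": 0,"claw": 5}]}}

```text
time_s: 1.87
tcp_pos: [0.4783, -0.2608, 0.2216]
ee_rot: [[-0.002, -1.0, -0.001], [-1.0, 0.002, 0.0], [-0.0, 0.001, -1.0]]
wrist_force: [0.7, 0.4, -1.3]
gripper_width: 0.577
gripper_force: 0.0
```

```bash
python3 - <<'E'
from h import *
s=sense();print(s["time_s"],s["tcp_pos"].__repr__(),s["joints"])
im,d,c=shot("wrist");save("w3.png",im);P=cloud(d,c)
hsv=cv2.cvtColor(im,cv2.COLOR_RGB2HSV).astype(int)
near=np.hypot(P[...,0]-.481,P[...,1]+.3775)<.09
red=((hsv[...,0]<8)|(hsv[...,0]>172))&(hsv[...,1]>150)&near
top=red&(P[...,2]>.083)
steel=near&(hsv[...,1]<60)&(abs(P[...,2]-.038)<.006)
stand=near&(abs(P[...,2]-.03)<.005)
for n,m,z in(("top",top,.088),("steel",steel,.038),("stand",stand|steel|red,.03)):
    v,u=np.nonzero(m);print(n,len(u),P[m][:,2].mean() if len(u) else 0)
    if len(u)>10:
        r=cv2.minAreaRect((plane(np.c_[u,v],c,z)[:,:2]*1000).astype(np.float32));print(np.round(r[0],1),np.round(r[1],1),round(r[2],1), [round(u.mean()),round(v.mean())])
cv2.imwrite("pics/w3c.png",cv2.resize(im[0:140,160:360,::-1],None,fx=4,fy=4,interpolation=cv2.INTER_CUBIC))
E
```

```text
1.8667 array([ 0.47834911, -0.26075589,  0.22159377]) [-1.15456992e+01  1.43257826e+01 -1.09121793e+01 -1.27482692e-02
 -6.48438938e+01  1.14366973e+01]
top 588 0.09232637736450282
[ 359.  -391.1] [281.1  26.7] 6.8 [247, 78]
steel 647 0.03846363995136879
[ 480.6 -372.2] [99.2 27.6] 20.5 [244, 84]
stand 3797 0.04217326439458893
[ 356.5 -401.7] [373.5  67.7] 11.4 [244, 83]
```

View pics/w3c.png

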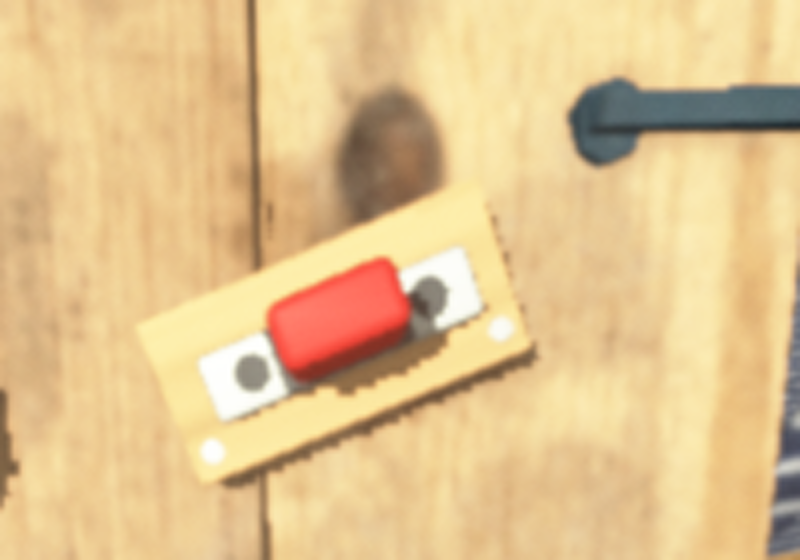

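The crop shows the red grip on its steel bar. The pin heads are at about (222.9,92.4) and (267.1,73.6), and the stand's corners are visible around it.

```bash
python3 - <<'E'
from h import *
s=sense();p=camera_params("wrist");T=np.array(p["tool_from_camera"]);R=np.array(s["ee_rot"]);c=(np.array(p["intrinsics"]),p["k1"],R@T[:3,:3],R@T[:3,3]+s["tcp_pos"])
f=lambda a:np.array(a)/4.+[160-.375,-.375]
def rep(n,a,z):
    q=plane(f(a),c,z)[:,:2]*1000
    print(n,q.mean(0).round(1),[np.linalg.norm(q[i]-q[i-1]).round(1) for i in range(len(q))], np.degrees(np.arctan2(*(q[0]-q[1])[::-1])).round(1))
rep("heads",[(253,371),(430,296)],.038)
rep("bar",[(221,420),(484,303),(463,248),(200,360)],.038)
rep("stand",[(208,485),(532,350),(470,183),(137,326)],.030)
rep("grip",[(285,375),(410,322),(390,258),(272,305)],.087)
E
```

```text
heads [ 480.4 -375.3] [np.float64(56.9), np.float64(56.9)] 21.4
bar [ 480.5 -375.3] [np.float64(18.0), np.float64(85.7), np.float64(16.2), np.float64(83.9)] 22.5
stand [ 482.3 -374.7] [np.float64(50.7), np.float64(108.6), np.float64(50.1), np.float64(107.6)] 21.5
grip [ 480.6 -374.4] [np.float64(16.9), np.float64(34.6), np.float64(15.8), np.float64(31.8)] 21.5
```

Request:
{"op": "drive_tool", "data": {"rows": [{"tx": 2.5,"ty": -0.2,"tz": 0,"ax": 0,"ay": 0,"az": 0,"claw": 5},{"tx": 3,"ty": 0,"tz": 0,"ax": 0,"ay": 0,"az": 0,"claw": 5},{"tx": 3,"ty": 0,"tz": 0,"ax": 0,"ay": 0,"az": 0,"claw": 5},{"tx": 2.5,"ty": 0,"tz": 0,"ax": 0,"ay": 0,"az": 0,"claw": 5},{"tx": 0.5,"ty": 0,"tz": 0,"ax": 0,"ay": 0,"az": 0.095,"claw": 5},{"tx": 0,"ty": 0,"tz": 0,"ax": 0,"ay": 0,"az": 0.1,"claw": 5},{"tx": 0,"ty": 0,"tz": 0,"ax": 0,"ay": 0,"az": 0.1,"claw": 5},{"tx": 0,"ty": 0,"tz": 0,"ax": 0,"ay": 0,"az": 0.1,"claw": 5},{"tx": 0,"ty": 0,"tz": 0,"ax": 0,"ay": 0,"az": 0.1,"claw": 5},{"tx": 0,"ty": 0,"tz": 0,"ax": 0,"ay": 0,"az": 0.1,"claw": 5}]}}

```text
time_s: 2.75
tcp_pos: [0.4807, -0.3737, 0.2225]
ee_rot: [[-0.563, -0.826, -0.0], [-0.826, 0.563, 0.0], [-0.0, 0.0, -1.0]]
wrist_force: [0.3, -1.1, 0.1]
gripper_width: 0.575
gripper_force: 0.0
```

Request:
{"op": "drive_tool", "data": {"rows": [{"tx": 0,"ty": 0,"tz": 0,"ax": 0,"ay": 0,"az": 0.1,"claw": 5},{"tx": 0,"ty": 0,"tz": 0,"ax": 0,"ay": 0,"az": 0.1,"claw": 5},{"tx": 0,"ty": 0,"tz": 0,"ax": 0,"ay": 0,"az": 0.1,"claw": 5},{"tx": 0,"ty": 0,"tz": 0,"ax": 0,"ay": 0,"az": 0.1,"claw": 5},{"tx": 0,"ty": 0,"tz": 0,"ax": 0,"ay": 0,"az": 0.1,"claw": 5},{"tx": 0,"ty": 0,"tz": 0,"ax": 0,"ay": 0,"az": 0.1,"claw": 5},{"tx": 0,"ty": 0,"tz": 0,"ax": 0,"ay": 0,"az": 0,"claw": 5},{"tx": 0,"ty": 0,"tz": 0,"ax": 0,"ay": 0,"az": 0,"claw": 5},{"tx": 0,"ty": 0,"tz": 0,"ax": 0,"ay": 0,"az": 0,"claw": 5}]}}

```text
time_s: 3.5
tcp_pos: [0.4804, -0.3743, 0.2226]
ee_rot: [[-0.929, -0.37, 0.0], [-0.37, 0.929, 0.0], [-0.0, -0.0, -1.0]]
wrist_force: [-0.2, -0.5, 0.0]
gripper_width: 0.574
gripper_force: 0.0
```

```bash
cat >> h.py <<'E'
def to(x,y,yaw,z=None):
    "tool shift (cm) and turn (rad) to have TCP at x,y,(z) (m) and the spanner's x axis at yaw (deg)"
    s=sense();R=np.array(s["ee_rot"]);p=np.array(s["tcp_pos"])
    cur=np.degrees(np.arctan2(-R[1,0],-R[0,0]))
    g=R.T@(np.array([x,y,p[2] if z is None else z])-p)*100
    print("t",s["time_s"],"pos",p.round(4),"yaw",cur.round(2),"go",g.round(2),"az",np.radians(cur-yaw).round(4),"F",np.round(s["wrist_force"],1),"M",np.round(s["moment"],2),"w",round(s["gripper_width"]*87,1),"j6",s["joints"][5].round(0),"zaxis",R[:,2].round(4))
E
python3 -c "
from h import *
to(.4804,-.3753,21.5,.046)"
```

```text
t 3.5 pos [ 0.4804 -0.3743  0.2226] yaw 21.72 go [ 0.04 -0.09 17.66] az 0.0038 F [-0.2 -0.5  0. ] M [ 0.02 -0.1  -0.02] w 49.9 j6 -46.0 zaxis [ 1.e-04  0.e+00 -1.e+00]
```

Request:
{"op": "drive_tool", "data": {"rows": [{"tx": 0,"ty": -0.1,"tz": 2,"ax": 0,"ay": 0,"az": 0,"claw": 5},{"tx": 0,"ty": 0,"tz": 2.5,"ax": 0,"ay": 0,"az": 0,"claw": 5},{"tx": 0,"ty": 0,"tz": 2.5,"ax": 0,"ay": 0,"az": 0,"claw": 5},{"tx": 0,"ty": 0,"tz": 2.5,"ax": 0,"ay": 0,"az": 0,"claw": 5},{"tx": 0,"ty": 0,"tz": 2,"ax": 0,"ay": 0,"az": 0,"claw": 5},{"tx": 0,"ty": 0,"tz": 2,"ax": 0,"ay": 0,"az": 0,"claw": 5},{"tx": 0,"ty": 0,"tz": 2,"ax": 0,"ay": 0,"az": 0,"claw": 5},{"tx": 0,"ty": 0,"tz": 1.5,"ax": 0,"ay": 0,"az": 0,"claw": 5},{"tx": 0,"ty": 0,"tz": 0.6,"ax": 0,"ay": 0,"az": 0,"claw": 5},{"tx": 0,"ty": 0,"tz": 0,"ax": 0,"ay": 0,"az": 0,"claw": 5}]}}

```text
time_s: 4.33
tcp_pos: [0.4795, -0.3753, 0.0449]
ee_rot: [[-0.93, -0.368, -0.003], [-0.368, 0.93, 0.001], [0.002, 0.003, -1.0]]
wrist_force: [0.7, -0.1, 0.1]
gripper_width: 0.574
gripper_force: 0.0
```

Request:
{"op": "drive_tool", "data": {"rows": [{"tx": 0,"ty": 0,"tz": 0,"ax": 0,"ay": 0,"az": 0,"claw": 2.5},{"tx": 0,"ty": 0,"tz": 0,"ax": 0,"ay": 0,"az": 0,"claw": 2},{"tx": 0,"ty": 0,"tz": 0,"ax": 0,"ay": 0,"az": 0,"claw": 1},{"tx": 0,"ty": 0,"tz": 0,"ax": 0,"ay": 0,"az": 0,"claw": 0},{"tx": 0,"ty": 0,"tz": 0,"ax": 0,"ay": 0,"az": 0,"claw": 0},{"tx": 0,"ty": 0,"tz": 0,"ax": 0,"ay": 0,"az": 0,"claw": 0},{"tx": 0,"ty": 0,"tz": 0,"ax": 0,"ay": 0,"az": 0,"claw": 0},{"tx": 0,"ty": 0,"tz": 0,"ax": 0,"ay": 0,"az": 0,"claw": 0}]}}

```text
time_s: 5.0
tcp_pos: [0.4805, -0.3759, 0.0471]
ee_rot: [[-0.93, -0.367, 0.0], [-0.367, 0.93, -0.0], [-0.0, -0.0, -1.0]]
wrist_force: [0.5, -0.0, 3.0]
gripper_width: 0.205
gripper_force: 30.0
```

```bash
python3 -c "
from h import *
to(.4804,-.3753,21.5,.046)"
```

```text
t 5.0 pos [ 0.4805 -0.3759  0.0471] yaw 21.54 go [-0.02  0.06  0.11] az 0.0007 F [ 0.5 -0.   3. ] M [0.33 0.07 0.04] w 17.9 j6 -46.0 zaxis [ 4.e-04 -2.e-04 -1.e+00]
```

Request:
{"op": "drive_tool", "data": {"rows": [{"tx": 0,"ty": 0,"tz": -0.5,"ax": 0,"ay": 0,"az": 0,"claw": 0},{"tx": 0,"ty": 0,"tz": -1,"ax": 0,"ay": 0,"az": 0,"claw": 0},{"tx": 0,"ty": 0,"tz": -1.5,"ax": 0,"ay": 0,"az": 0,"claw": 0},{"tx": 0,"ty": 0,"tz": -2,"ax": 0,"ay": 0,"az": 0,"claw": 0},{"tx": 0,"ty": 0,"tz": -2.5,"ax": 0,"ay": 0,"az": 0,"claw": 0},{"tx": 0,"ty": 0,"tz": -2,"ax": 0,"ay": 0,"az": 0,"claw": 0},{"tx": 0,"ty": 0,"tz": -1,"ax": 0,"ay": 0,"az": 0,"claw": 0},{"tx": 0,"ty": 0,"tz": 0,"ax": 0,"ay": 0,"az": 0,"claw": 0},{"tx": 0,"ty": 0,"tz": 0,"ax": 0,"ay": 0,"az": 0,"claw": 0}]}}

```text
time_s: 5.75
tcp_pos: [0.4801, -0.3756, 0.1515]
ee_rot: [[-0.93, -0.367, 0.0], [-0.367, 0.93, 0.001], [-0.001, 0.0, -1.0]]
wrist_force: [0.1, 0.8, -1.4]
gripper_width: 0.204
gripper_force: 30.0
```

```bash
python3 - <<'E'
from h import *
to(.4773,-.1274,15.5)
im,d,c=shot("side");save("s1.png",im)
im2,d2,c2=shot("wrist");cv2.imwrite("pics/s1c.png",np.hstack([cv2.resize(im[...,::-1],(400,300)),cv2.resize(im2[...,::-1],(400,300))]))
E
```

```text
t 5.75 pos [ 0.4801 -0.3756  0.1515] yaw 21.51 go [-8.84e+00  2.32e+01  1.00e-02] az 0.1048 F [ 0.1  0.8 -1.4] M [ 0.02 -0.01  0.01] w 17.7 j6 -46.0 zaxis [ 4.e-04  6.e-04 -1.e+00]
```

View pics/s1c.png

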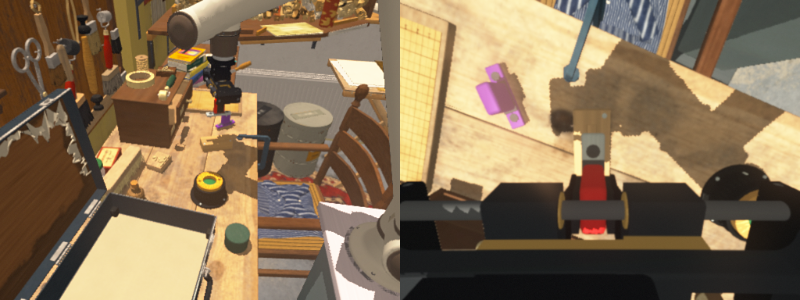

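The spanner hangs upright in the gripper. The wrist view shows one pin head in line with the grip, at about (246,195) at full scale.

Request:
{"op": "drive_tool", "data": {"rows": [{"tx": -0.84,"ty": 2.2,"tz": 0,"ax": 0,"ay": 0,"az": 0,"claw": 0},{"tx": -1,"ty": 2.6,"tz": 0,"ax": 0,"ay": 0,"az": 0,"claw": 0},{"tx": -1,"ty": 2.6,"tz": 0,"ax": 0,"ay": 0,"az": 0,"claw": 0},{"tx": -1,"ty": 2.6,"tz": 0,"ax": 0,"ay": 0,"az": 0,"claw": 0},{"tx": -1,"ty": 2.6,"tz": 0,"ax": 0,"ay": 0,"az": 0,"claw": 0},{"tx": -1,"ty": 2.6,"tz": 0,"ax": 0,"ay": 0,"az": 0,"claw": 0},{"tx": -1,"ty": 2.6,"tz": 0,"ax": 0,"ay": 0,"az": 0,"claw": 0},{"tx": -1,"ty": 2.6,"tz": 0,"ax": 0,"ay": 0,"az": 0,"claw": 0},{"tx": -1,"ty": 2.8,"tz": 0,"ax": 0,"ay": 0,"az": 0,"claw": 0},{"tx": 0,"ty": 0,"tz": 0,"ax": 0,"ay": 0,"az": 0.105,"claw": 0}]}}

```text
time_s: 6.68
tcp_pos: [0.4763, -0.1242, 0.1502]
ee_rot: [[-0.963, -0.27, -0.003], [-0.27, 0.963, 0.001], [0.003, 0.002, -1.0]]
wrist_force: [-1.0, 0.7, -1.4]
gripper_width: 0.201
gripper_force: 30.0
```

Request:
{"op": "drive_tool", "data": {"rows": [{"tx": 0,"ty": 0,"tz": 1.5,"ax": 0,"ay": 0,"az": 0,"claw": 0},{"tx": 0,"ty": 0,"tz": 1.5,"ax": 0,"ay": 0,"az": 0,"claw": 0},{"tx": 0,"ty": 0,"tz": 1,"ax": 0,"ay": 0,"az": 0,"claw": 0},{"tx": 0,"ty": 0,"tz": 0.5,"ax": 0,"ay": 0,"az": 0,"claw": 0},{"tx": 0,"ty": 0,"tz": 0,"ax": 0,"ay": 0,"az": 0,"claw": 0},{"tx": 0,"ty": 0,"tz": 0,"ax": 0,"ay": 0,"az": 0,"claw": 0},{"tx": 0,"ty": 0,"tz": 0,"ax": 0,"ay": 0,"az": 0,"claw": 0}]}}

```text
time_s: 7.27
tcp_pos: [0.4778, -0.1278, 0.1068]
ee_rot: [[-0.964, -0.268, 0.001], [-0.268, 0.964, -0.0], [-0.001, -0.0, -1.0]]
wrist_force: [-0.3, 0.3, -1.7]
gripper_width: 0.205
gripper_force: 30.0
```

```bash
python3 - <<'E'
from h import *
to(.4773,-.1274,15.5,.094)
im2,d2,c2=shot("wrist")
im,d,c=shot("scene")
cv2.imwrite("pics/s2c.png",np.hstack([cv2.resize(im[140:240,170:270,::-1],(400,400),interpolation=2),cv2.resize(im2[100:250,160:360,::-1],(400,300),interpolation=2)[:, :].copy() if 0 else cv2.resize(im2[90:240,180:330,::-1],(400,400),interpolation=2)]))
E
```

```text
t 7.2667 pos [ 0.4778 -0.1278  0.1068] yaw 15.52 go [0.04 0.05 1.28] az 0.0003 F [-0.3  0.3 -1.7] M [-0.04 -0.14 -0.01] w 17.9 j6 -78.0 zaxis [ 6.e-04 -2.e-04 -1.e+00]
```

View pics/s2c.png

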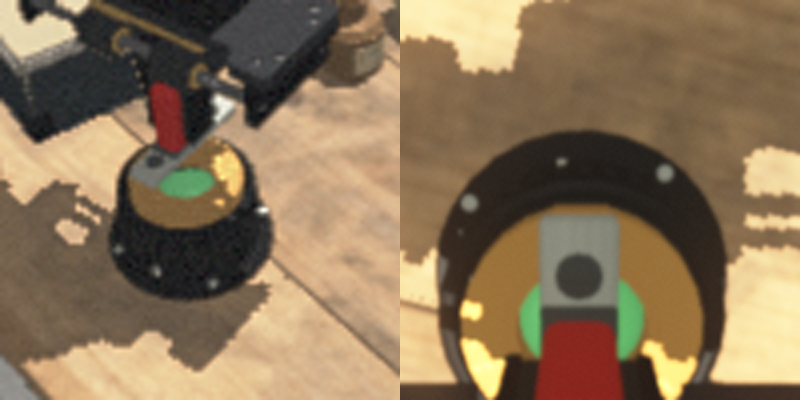

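The bar is centred over the ring and in line with the hole line. Descending gently.

Request:
{"op": "drive_tool", "data": {"rows": [{"tx": 0.04,"ty": 0.05,"tz": 0.5,"ax": 0,"ay": 0,"az": 0,"claw": 0},{"tx": 0,"ty": 0,"tz": 0.5,"ax": 0,"ay": 0,"az": 0,"claw": 0},{"tx": 0,"ty": 0,"tz": 0.3,"ax": 0,"ay": 0,"az": 0,"claw": 0},{"tx": 0,"ty": 0,"tz": 0.2,"ax": 0,"ay": 0,"az": 0,"claw": 0},{"tx": 0,"ty": 0,"tz": 0.1,"ax": 0,"ay": 0,"az": 0,"claw": 0},{"tx": 0,"ty": 0,"tz": 0.1,"ax": 0,"ay": 0,"az": 0,"claw": 0},{"tx": 0,"ty": 0,"tz": 0.1,"ax": 0,"ay": 0,"az": 0,"claw": 0},{"tx": 0,"ty": 0,"tz": 0,"ax": 0,"ay": 0,"az": 0,"claw": 0},{"tx": 0,"ty": 0,"tz": 0,"ax": 0,"ay": 0,"az": 0,"claw": 0}]}}

```text
time_s: 8.12
tcp_pos: [0.477, -0.1273, 0.0886]
ee_rot: [[-0.964, -0.268, 0.0], [-0.268, 0.964, -0.0], [-0.0, -0.0, -1.0]]
wrist_force: [-0.1, -0.6, -1.9]
gripper_width: 0.209
gripper_force: 30.0
```

```bash
python3 -c "
from h import *
to(.4773,-.1274,15.5,.0791)"
```

```text
t 8.1167 pos [ 0.477  -0.1273  0.0886] yaw 15.52 go [-0.03 -0.02  0.95] az 0.0003 F [-0.1 -0.6 -1.9] M [-0.05 -0.1   0.02] w 18.2 j6 -78.0 zaxis [ 1.e-04 -0.e+00 -1.e+00]
```

Request:
{"op": "drive_tool", "data": {"rows": [{"tx": 0,"ty": 0,"tz": 0.1,"ax": 0,"ay": 0,"az": 0,"claw": 0},{"tx": 0,"ty": 0,"tz": 0.1,"ax": 0,"ay": 0,"az": 0,"claw": 0},{"tx": 0,"ty": 0,"tz": 0,"ax": 0,"ay": 0,"az": 0,"claw": 0},{"tx": 0,"ty": 0,"tz": 0,"ax": 0,"ay": 0,"az": 0,"claw": 0}]}}

```text
time_s: 8.45
tcp_pos: [0.4769, -0.1273, 0.0865]
ee_rot: [[-0.964, -0.267, -0.0], [-0.267, 0.964, -0.0], [0.0, 0.0, -1.0]]
wrist_force: [-0.7, 0.1, -1.3]
gripper_width: 0.211
gripper_force: 30.0
```

Request:
{"op": "drive_tool", "data": {"rows": [{"tx": 0,"ty": 0,"tz": 0.1,"ax": 0,"ay": 0,"az": 0,"claw": 0},{"tx": 0,"ty": 0,"tz": 0,"ax": 0,"ay": 0,"az": 0,"claw": 0},{"tx": 0,"ty": 0,"tz": 0,"ax": 0,"ay": 0,"az": 0,"claw": 0}]}}

```text
time_s: 8.7
tcp_pos: [0.4769, -0.1273, 0.0855]
ee_rot: [[-0.964, -0.268, -0.0], [-0.268, 0.964, -0.0], [0.0, 0.0, -1.0]]
wrist_force: [0.1, 0.2, -1.8]
gripper_width: 0.202
gripper_force: 30.0
```

Request:
{"op": "drive_tool", "data": {"rows": [{"tx": 0,"ty": 0,"tz": 0.1,"ax": 0,"ay": 0,"az": 0,"claw": 0},{"tx": 0,"ty": 0,"tz": 0.1,"ax": 0,"ay": 0,"az": 0,"claw": 0},{"tx": 0,"ty": 0,"tz": 0,"ax": 0,"ay": 0,"az": 0,"claw": 0},{"tx": 0,"ty": 0,"tz": 0,"ax": 0,"ay": 0,"az": 0,"claw": 0}]}}

```text
time_s: 9.03
tcp_pos: [0.4768, -0.1273, 0.0834]
ee_rot: [[-0.964, -0.267, -0.0], [-0.267, 0.964, -0.0], [0.0, 0.0, -1.0]]
wrist_force: [-0.4, 0.2, -2.0]
gripper_width: 0.202
gripper_force: 30.0
```

Request:
{"op": "drive_tool", "data": {"rows": [{"tx": 0,"ty": 0,"tz": 0.1,"ax": 0,"ay": 0,"az": 0,"claw": 0},{"tx": 0,"ty": 0,"tz": 0.1,"ax": 0,"ay": 0,"az": 0,"claw": 0},{"tx": 0,"ty": 0,"tz": 0,"ax": 0,"ay": 0,"az": 0,"claw": 0},{"tx": 0,"ty": 0,"tz": 0,"ax": 0,"ay": 0,"az": 0,"claw": 0}]}}

```text
time_s: 9.37
tcp_pos: [0.4768, -0.1273, 0.0815]
ee_rot: [[-0.964, -0.268, -0.0], [-0.268, 0.964, -0.0], [0.0, 0.0, -1.0]]
wrist_force: [-0.2, 0.2, -0.6]
gripper_width: 0.202
gripper_force: 30.0
```

Request:
{"op": "drive_tool", "data": {"rows": [{"tx": 0,"ty": 0,"tz": 0.1,"ax": 0,"ay": 0,"az": 0,"claw": 0},{"tx": 0,"ty": 0,"tz": 0.05,"ax": 0,"ay": 0,"az": 0,"claw": 0},{"tx": 0,"ty": 0,"tz": 0,"ax": 0,"ay": 0,"az": 0,"claw": 0},{"tx": 0,"ty": 0,"tz": 0,"ax": 0,"ay": 0,"az": 0,"claw": 0}]}}

```text
time_s: 9.7
tcp_pos: [0.4769, -0.1273, 0.08]
ee_rot: [[-0.964, -0.267, -0.0], [-0.267, 0.964, -0.0], [0.0, 0.0, -1.0]]
wrist_force: [-1.0, 0.1, -0.9]
gripper_width: 0.209
gripper_force: 30.0
```

```bash
python3 -c "
from h import *
to(.4773,-.1274,15.5,.0791)"
```

```text
t 9.7 pos [ 0.4769 -0.1273  0.08  ] yaw 15.51 go [-0.04 -0.02  0.09] az 0.0003 F [-1.   0.1 -0.9] M [ 0.   -0.14 -0.01] w 18.2 j6 -78.0 zaxis [-1.e-04 -0.e+00 -1.e+00]
```

Request:
{"op": "drive_tool", "data": {"rows": [{"tx": 0,"ty": 0,"tz": 0.05,"ax": 0,"ay": 0,"az": 0,"claw": 0},{"tx": 0,"ty": 0,"tz": 0.05,"ax": 0,"ay": 0,"az": 0,"claw": 0},{"tx": 0,"ty": 0,"tz": 0,"ax": 0,"ay": 0,"az": 0,"claw": 0},{"tx": 0,"ty": 0,"tz": 0,"ax": 0,"ay": 0,"az": 0,"claw": 0}]}}

```text
time_s: 10.03
tcp_pos: [0.4769, -0.1273, 0.0791]
ee_rot: [[-0.964, -0.267, 0.0], [-0.267, 0.964, -0.0], [-0.0, -0.0, -1.0]]
wrist_force: [0.0, -0.1, -2.9]
gripper_width: 0.203
gripper_force: 30.0
```

Request:
{"op": "drive_tool", "data": {"rows": [{"tx": 0,"ty": 0,"tz": 0.04,"ax": 0,"ay": 0,"az": 0,"claw": 0},{"tx": 0,"ty": 0,"tz": 0,"ax": 0,"ay": 0,"az": 0,"claw": 0},{"tx": 0,"ty": 0,"tz": 0,"ax": 0,"ay": 0,"az": 0,"claw": 0}]}}

```text
time_s: 10.28
tcp_pos: [0.477, -0.1273, 0.0789]
ee_rot: [[-0.964, -0.268, 0.0], [-0.268, 0.964, -0.0], [-0.0, -0.0, -1.0]]
wrist_force: [-0.8, 0.6, 0.9]
gripper_width: 0.203
gripper_force: 30.0
```

```bash
python3 -c "
from h import *
to(.4773,-.1274,15.5,.0791)"
```

```text
t 10.2833 pos [ 0.477  -0.1273  0.0789] yaw 15.52 go [-0.03 -0.02 -0.02] az 0.0004 F [-0.8  0.6  0.9] M [-0.01  0.09 -0.03] w 17.6 j6 -78.0 zaxis [ 2.e-04 -1.e-04 -1.e+00]
```

Both pins are fully in the holes and the bar rests on the ring face with about 2.5 N. Turning clockwise.

Request:
{"op": "drive_tool", "data": {"rows": [{"tx": 0,"ty": 0,"tz": 0.02,"ax": 0,"ay": 0,"az": 0.02,"claw": 0},{"tx": 0,"ty": 0,"tz": 0,"ax": 0,"ay": 0,"az": 0.03,"claw": 0},{"tx": 0,"ty": 0,"tz": 0,"ax": 0,"ay": 0,"az": 0.03,"claw": 0},{"tx": 0,"ty": 0,"tz": 0,"ax": 0,"ay": 0,"az": 0.02,"claw": 0},{"tx": 0,"ty": 0,"tz": 0,"ax": 0,"ay": 0,"az": 0,"claw": 0}]}}

```text
time_s: 10.7
tcp_pos: [0.4771, -0.1272, 0.0786]
ee_rot: [[-0.985, -0.17, 0.0], [-0.17, 0.985, -0.0], [-0.0, -0.0, -1.0]]
wrist_force: [0.2, 0.5, 2.1]
gripper_width: 0.206
gripper_force: 30.0
```

```bash
python3 -c "
from h import *
to(.4773,-.1274,15.5,.0789)"
```

```text
t 10.7 pos [ 0.4771 -0.1272  0.0786] yaw 9.78 go [-0.01 -0.02 -0.03] az -0.0998 F [0.2 0.5 2.1] M [0.33 0.04 0.22] w 17.9 j6 -84.0 zaxis [ 4.e-04 -1.e-04 -1.e+00]
```

Request:
{"op": "drive_tool", "data": {"rows": [{"tx": 0,"ty": 0,"tz": 0,"ax": 0,"ay": 0,"az": 0.03,"claw": 0},{"tx": 0,"ty": 0,"tz": 0,"ax": 0,"ay": 0,"az": 0.04,"claw": 0},{"tx": 0,"ty": 0,"tz": 0,"ax": 0,"ay": 0,"az": 0.04,"claw": 0},{"tx": 0,"ty": 0,"tz": 0,"ax": 0,"ay": 0,"az": 0.04,"claw": 0},{"tx": 0,"ty": 0,"tz": 0,"ax": 0,"ay": 0,"az": 0.04,"claw": 0},{"tx": 0,"ty": 0,"tz": 0,"ax": 0,"ay": 0,"az": 0.04,"claw": 0},{"tx": 0,"ty": 0,"tz": 0,"ax": 0,"ay": 0,"az": 0.04,"claw": 0},{"tx": 0,"ty": 0,"tz": 0,"ax": 0,"ay": 0,"az": 0.03,"claw": 0},{"tx": 0,"ty": 0,"tz": 0,"ax": 0,"ay": 0,"az": 0,"claw": 0}]}}

```text
time_s: 11.45
tcp_pos: [0.4771, -0.1272, 0.0786]
ee_rot: [[-0.992, 0.129, 0.0], [0.129, 0.992, -0.0], [-0.0, -0.0, -1.0]]
wrist_force: [0.7, 0.8, 1.2]
gripper_width: 0.2
gripper_force: 30.0
```

```bash
python3 -c "
from h import *
to(.4773,-.1274,15.5,.0789)"
```

```text
t 11.45 pos [ 0.4771 -0.1272  0.0786] yaw -7.39 go [-0.02 -0.02 -0.03] az -0.3995 F [0.7 0.8 1.2] M [ 0.29 -0.02  0.23] w 17.4 j6 -101.0 zaxis [ 4.e-04 -1.e-04 -1.e+00]
```

Request:
{"op": "drive_tool", "data": {"rows": [{"tx": 0,"ty": 0,"tz": 0,"ax": 0,"ay": 0,"az": 0.03,"claw": 0},{"tx": 0,"ty": 0,"tz": 0,"ax": 0,"ay": 0,"az": 0.04,"claw": 0},{"tx": 0,"ty": 0,"tz": 0,"ax": 0,"ay": 0,"az": 0.04,"claw": 0},{"tx": 0,"ty": 0,"tz": 0,"ax": 0,"ay": 0,"az": 0.04,"claw": 0},{"tx": 0,"ty": 0,"tz": 0,"ax": 0,"ay": 0,"az": 0,"claw": 0}]}}

```text
time_s: 11.87
tcp_pos: [0.4771, -0.1272, 0.0786]
ee_rot: [[-0.961, 0.275, 0.0], [0.275, 0.961, -0.0], [-0.0, 0.0, -1.0]]
wrist_force: [-0.1, 1.6, 1.0]
gripper_width: 0.206
gripper_force: 30.0
```

```bash
python3 -c "
from h import *
to(.4773,-.1274,15.5,.0789)"
```

```text
t 11.8667 pos [ 0.4771 -0.1272  0.0786] yaw -15.97 go [-0.02 -0.01 -0.03] az -0.5492 F [-0.1  1.6  1. ] M [ 0.3  -0.01  0.2 ] w 17.9 j6 -110.0 zaxis [ 4.e-04 -0.e+00 -1.e+00]
```

Request:
{"op": "drive_tool", "data": {"rows": [{"tx": 0,"ty": 0,"tz": 0,"ax": 0,"ay": 0,"az": 0.03,"claw": 0},{"tx": 0,"ty": 0,"tz": 0,"ax": 0,"ay": 0,"az": 0.03,"claw": 0},{"tx": 0,"ty": 0,"tz": 0,"ax": 0,"ay": 0,"az": 0,"claw": 0}]}}

```text
time_s: 12.12
tcp_pos: [0.4771, -0.1272, 0.0785]
ee_rot: [[-0.943, 0.331, 0.0], [0.332, 0.943, 0.0], [-0.0, 0.0, -1.0]]
wrist_force: [0.2, 1.4, 1.6]
gripper_width: 0.205
gripper_force: 30.0
```

```bash
python3 -c "
from h import *
to(.4773,-.1274,15.5,.0789)"
```

```text
t 12.1167 pos [ 0.4771 -0.1272  0.0785] yaw -19.36 go [-0.03 -0.01 -0.04] az -0.6084 F [0.2 1.4 1.6] M [ 0.36 -0.    0.19] w 17.8 j6 -113.0 zaxis [ 4.e-04  0.e+00 -1.e+00]
```

Request:
{"op": "drive_tool", "data": {"rows": [{"tx": 0,"ty": 0,"tz": 0,"ax": 0,"ay": 0,"az": 0.03,"claw": 0},{"tx": 0,"ty": 0,"tz": 0,"ax": 0,"ay": 0,"az": 0.03,"claw": 0},{"tx": 0,"ty": 0,"tz": 0,"ax": 0,"ay": 0,"az": 0,"claw": 0}]}}

```text
time_s: 12.37
tcp_pos: [0.4771, -0.1272, 0.0785]
ee_rot: [[-0.922, 0.387, 0.0], [0.387, 0.922, 0.0], [-0.0, 0.0, -1.0]]
wrist_force: [-0.4, 1.4, 0.5]
gripper_width: 0.207
gripper_force: 30.0
```

```bash
python3 -c "
from h import *
to(.4773,-.1274,15.5,.0789)"
```

```text
t 12.3667 pos [ 0.4771 -0.1272  0.0785] yaw -22.79 go [-0.03 -0.01 -0.04] az -0.6683 F [-0.4  1.4  0.5] M [0.34 0.01 0.25] w 18.0 j6 -117.0 zaxis [ 4.e-04  0.e+00 -1.e+00]
```

Request:
{"op": "drive_tool", "data": {"rows": [{"tx": 0,"ty": 0,"tz": 0,"ax": 0,"ay": 0,"az": 0.03,"claw": 0},{"tx": 0,"ty": 0,"tz": 0,"ax": 0,"ay": 0,"az": 0.03,"claw": 0},{"tx": 0,"ty": 0,"tz": 0,"ax": 0,"ay": 0,"az": 0,"claw": 0}]}}

```text
time_s: 12.62
tcp_pos: [0.4771, -0.1272, 0.0785]
ee_rot: [[-0.897, 0.442, 0.0], [0.442, 0.897, 0.0], [-0.0, 0.0, -1.0]]
wrist_force: [-1.0, 2.0, 1.6]
gripper_width: 0.206
gripper_force: 30.0
```

```bash
python3 -c "
from h import *
to(.4773,-.1274,15.5,.0789)"
```

```text
t 12.6167 pos [ 0.4771 -0.1272  0.0785] yaw -26.22 go [-0.03 -0.01 -0.04] az -0.7281 F [-1.   2.   1.6] M [ 0.33 -0.05  0.25] w 17.9 j6 -120.0 zaxis [ 4.e-04  0.e+00 -1.e+00]
```

Request:
{"op": "drive_tool", "data": {"rows": [{"tx": 0,"ty": 0,"tz": 0,"ax": 0,"ay": 0,"az": 0.03,"claw": 0},{"tx": 0,"ty": 0,"tz": 0,"ax": 0,"ay": 0,"az": 0.02,"claw": 0},{"tx": 0,"ty": 0,"tz": 0,"ax": 0,"ay": 0,"az": 0,"claw": 0}]}}

```text
time_s: 12.87
tcp_pos: [0.4771, -0.1272, 0.0785]
ee_rot: [[-0.874, 0.487, 0.0], [0.487, 0.874, 0.0], [-0.0, 0.0, -1.0]]
wrist_force: [0.9, 0.9, 1.4]
gripper_width: 0.206
gripper_force: 30.0
```

```bash
python3 -c "
from h import *
to(.4773,-.1274,15.5,.0789)"
```

```text
t 12.8667 pos [ 0.4771 -0.1272  0.0785] yaw -29.12 go [-0.03 -0.   -0.04] az -0.7787 F [0.9 0.9 1.4] M [ 0.42 -0.15  0.27] w 18.0 j6 -123.0 zaxis [ 4.e-04  0.e+00 -1.e+00]
```

Request:
{"op": "drive_tool", "data": {"rows": [{"tx": 0,"ty": 0,"tz": 0,"ax": 0,"ay": 0,"az": 0.03,"claw": 0},{"tx": 0,"ty": 0,"tz": 0,"ax": 0,"ay": 0,"az": 0.02,"claw": 0},{"tx": 0,"ty": 0,"tz": 0,"ax": 0,"ay": 0,"az": 0,"claw": 0}]}}

```text
time_s: 13.12
tcp_pos: [0.4771, -0.1272, 0.0785]
ee_rot: [[-0.848, 0.53, 0.0], [0.53, 0.848, 0.0], [-0.0, 0.0, -1.0]]
wrist_force: [0.4, 1.3, 1.6]
gripper_width: 0.205
gripper_force: 30.0
```

```bash
python3 -c "
from h import *
to(.4773,-.1274,15.5,.0789)"
```

```text
t 13.1167 pos [ 0.4771 -0.1272  0.0785] yaw -32.01 go [-0.03 -0.   -0.04] az -0.8292 F [0.4 1.3 1.6] M [ 0.42 -0.12  0.22] w 17.8 j6 -126.0 zaxis [ 4.e-04  0.e+00 -1.e+00]
```

Request:
{"op": "drive_tool", "data": {"rows": [{"tx": 0,"ty": 0,"tz": 0,"ax": 0,"ay": 0,"az": 0.03,"claw": 0},{"tx": 0,"ty": 0,"tz": 0,"ax": 0,"ay": 0,"az": 0.02,"claw": 0},{"tx": 0,"ty": 0,"tz": 0,"ax": 0,"ay": 0,"az": 0,"claw": 0}]}}

```text
time_s: 13.37
tcp_pos: [0.477, -0.1273, 0.0785]
ee_rot: [[-0.821, 0.572, 0.0], [0.572, 0.821, -0.0], [-0.0, 0.0, -1.0]]
wrist_force: [0.3, 0.7, 1.8]
gripper_width: 0.2
gripper_force: 30.1
```

```bash
python3 -c "
from h import *
to(.4773,-.1274,15.5,.0789)"
```

```text
t 13.3667 pos [ 0.477  -0.1273  0.0785] yaw -34.86 go [-0.03  0.   -0.04] az -0.879 F [0.3 0.7 1.8] M [ 0.43 -0.16  0.36] w 17.4 j6 -129.0 zaxis [ 3.e-04 -1.e-04 -1.e+00]
```

The moment is rising past the drag, so this is the stop. A little more to press it home.

Request:
{"op": "drive_tool", "data": {"rows": [{"tx": 0,"ty": 0,"tz": 0,"ax": 0,"ay": 0,"az": 0.02,"claw": 0},{"tx": 0,"ty": 0,"tz": 0,"ax": 0,"ay": 0,"az": 0.01,"claw": 0},{"tx": 0,"ty": 0,"tz": 0,"ax": 0,"ay": 0,"az": 0,"claw": 0},{"tx": 0,"ty": 0,"tz": 0,"ax": 0,"ay": 0,"az": 0,"claw": 0}]}}

```text
time_s: 13.7
tcp_pos: [0.477, -0.1273, 0.0785]
ee_rot: [[-0.803, 0.596, 0.0], [0.596, 0.803, -0.0], [-0.0, 0.0, -1.0]]
wrist_force: [-0.9, 2.0, 1.6]
gripper_width: 0.203
gripper_force: 30.1
```

```bash
python3 -c "
from h import *
to(.4773,-.1274,15.5,.0789)"
```

```text
t 13.7 pos [ 0.477  -0.1273  0.0785] yaw -36.58 go [-0.03  0.   -0.04] az -0.909 F [-0.9  2.   1.6] M [ 0.46 -0.18  0.5 ] w 17.7 j6 -131.0 zaxis [ 3.e-04 -1.e-04 -1.e+00]
```

Mz is 0.5 N m, rising at the stated stop stiffness, so the ring is home. Unloading the pins, then lifting out.

Request:
{"op": "drive_tool", "data": {"rows": [{"tx": 0,"ty": 0,"tz": 0,"ax": 0,"ay": 0,"az": -0.04,"claw": 0},{"tx": 0,"ty": 0,"tz": 0,"ax": 0,"ay": 0,"az": -0.04,"claw": 0},{"tx": 0,"ty": 0,"tz": 0,"ax": 0,"ay": 0,"az": -0.02,"claw": 0},{"tx": 0,"ty": 0,"tz": 0,"ax": 0,"ay": 0,"az": 0,"claw": 0},{"tx": 0,"ty": 0,"tz": 0,"ax": 0,"ay": 0,"az": 0,"claw": 0}]}}

```text
time_s: 14.12
tcp_pos: [0.477, -0.1273, 0.0785]
ee_rot: [[-0.857, 0.515, 0.0], [0.515, 0.857, 0.0], [-0.0, 0.0, -1.0]]
wrist_force: [1.5, 1.2, 0.7]
gripper_width: 0.205
gripper_force: 30.0
```

```bash
python3 -c "
from h import *
to(.4773,-.1274,15.5,.0789)"
```

```text
t 14.1167 pos [ 0.477  -0.1273  0.0785] yaw -30.98 go [-0.03  0.   -0.04] az -0.8113 F [1.5 1.2 0.7] M [ 0.43 -0.28  0.02] w 17.8 j6 -125.0 zaxis [ 3.e-04  2.e-04 -1.e+00]
```

Request:
{"op": "drive_tool", "data": {"rows": [{"tx": 0,"ty": 0,"tz": -0.1,"ax": 0,"ay": 0,"az": 0,"claw": 0},{"tx": 0,"ty": 0,"tz": -0.2,"ax": 0,"ay": 0,"az": 0,"claw": 0},{"tx": 0,"ty": 0,"tz": -0.2,"ax": 0,"ay": 0,"az": 0,"claw": 0},{"tx": 0,"ty": 0,"tz": 0,"ax": 0,"ay": 0,"az": 0,"claw": 0}]}}

```text
time_s: 14.45
tcp_pos: [0.4766, -0.1272, 0.0834]
ee_rot: [[-0.858, 0.514, -0.001], [0.514, 0.858, 0.0], [0.001, -0.0, -1.0]]
wrist_force: [1.5, 0.7, -0.7]
gripper_width: 0.203
gripper_force: 30.0
```

Request:
{"op": "drive_tool", "data": {"rows": [{"tx": 0,"ty": 0,"tz": -0.3,"ax": 0,"ay": 0,"az": 0,"claw": 0},{"tx": 0,"ty": 0,"tz": -0.3,"ax": 0,"ay": 0,"az": 0,"claw": 0},{"tx": 0,"ty": 0,"tz": -0.5,"ax": 0,"ay": 0,"az": 0,"claw": 0},{"tx": 0,"ty": 0,"tz": -1,"ax": 0,"ay": 0,"az": 0,"claw": 0},{"tx": 0,"ty": 0,"tz": -1.5,"ax": 0,"ay": 0,"az": 0,"claw": 0},{"tx": 0,"ty": 0,"tz": -2,"ax": 0,"ay": 0,"az": 0,"claw": 0},{"tx": 0,"ty": 0,"tz": -1.5,"ax": 0,"ay": 0,"az": 0,"claw": 0},{"tx": 0,"ty": 0,"tz": 0,"ax": 0,"ay": 0,"az": 0,"claw": 0},{"tx": 0,"ty": 0,"tz": 0,"ax": 0,"ay": 0,"az": 0,"claw": 0}]}}

```text
time_s: 15.2
tcp_pos: [0.4769, -0.1273, 0.1551]
ee_rot: [[-0.858, 0.514, 0.002], [0.514, 0.858, 0.0], [-0.001, 0.001, -1.0]]
wrist_force: [0.5, 0.4, -1.7]
gripper_width: 0.203
gripper_force: 30.0
```

```bash
python3 - <<'E'
from h import *
to(.4805,-.3755,21.5)
im2,d2,c2=shot("wrist")
im,d,c=shot("scene")
cv2.imwrite("pics/s3c.png",np.hstack([cv2.resize(im[120:250,150:280,::-1],(400,400),interpolation=2),cv2.resize(im2[60:240,150:330,::-1],(400,400),interpolation=2)]))
E
```

```text
t 15.2 pos [ 0.4769 -0.1273  0.1551] yaw -30.92 go [-1.306e+01 -2.111e+01 -1.000e-02] az -0.9149 F [ 0.5  0.4 -1.7] M [-0.04 -0.14  0.02] w 17.6 j6 -125.0 zaxis [ 1.5e-03  3.0e-04 -1.0e+00]
```

View pics/s3c.png

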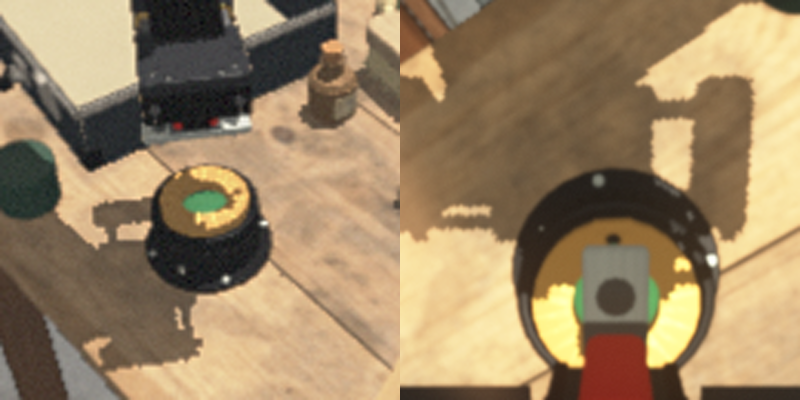

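The spanner is clear of the ring, with the ring hole just visible in line with the bar, and the surrounding things stand where they were. Returning to the stand.

Request:
{"op": "drive_tool", "data": {"rows": [{"tx": 0,"ty": 0,"tz": 0,"ax": 0,"ay": 0,"az": -0.065,"claw": 0},{"tx": 0,"ty": 0,"tz": 0,"ax": 0,"ay": 0,"az": -0.1,"claw": 0},{"tx": 0,"ty": 0,"tz": 0,"ax": 0,"ay": 0,"az": -0.1,"claw": 0},{"tx": 0,"ty": 0,"tz": 0,"ax": 0,"ay": 0,"az": -0.1,"claw": 0},{"tx": 0,"ty": 0,"tz": 0,"ax": 0,"ay": 0,"az": -0.1,"claw": 0},{"tx": 0,"ty": 0,"tz": 0,"ax": 0,"ay": 0,"az": -0.1,"claw": 0},{"tx": 0,"ty": 0,"tz": 0,"ax": 0,"ay": 0,"az": -0.1,"claw": 0},{"tx": 0,"ty": 0,"tz": 0,"ax": 0,"ay": 0,"az": -0.1,"claw": 0},{"tx": 0,"ty": 0,"tz": 0,"ax": 0,"ay": 0,"az": -0.1,"claw": 0},{"tx": 0,"ty": 0,"tz": 0,"ax": 0,"ay": 0,"az": -0.05,"claw": 0}]}}

```text
time_s: 16.13
tcp_pos: [0.4759, -0.1273, 0.1529]
ee_rot: [[-0.929, -0.371, -0.003], [-0.371, 0.929, 0.0], [0.003, 0.001, -1.0]]
wrist_force: [-0.5, 0.3, -2.1]
gripper_width: 0.205
gripper_force: 30.0
```

Request:
{"op": "drive_tool", "data": {"rows": [{"tx": 0.9,"ty": -2.3,"tz": 0,"ax": 0,"ay": 0,"az": 0,"claw": 0},{"tx": 1,"ty": -2.6,"tz": 0,"ax": 0,"ay": 0,"az": 0,"claw": 0},{"tx": 1,"ty": -2.6,"tz": 0,"ax": 0,"ay": 0,"az": 0,"claw": 0},{"tx": 1,"ty": -2.6,"tz": 0,"ax": 0,"ay": 0,"az": 0,"claw": 0},{"tx": 1,"ty": -2.6,"tz": 0,"ax": 0,"ay": 0,"az": 0,"claw": 0},{"tx": 1,"ty": -2.6,"tz": 0,"ax": 0,"ay": 0,"az": 0,"claw": 0},{"tx": 1,"ty": -2.6,"tz": 0,"ax": 0,"ay": 0,"az": 0,"claw": 0},{"tx": 1,"ty": -2.6,"tz": 0,"ax": 0,"ay": 0,"az": 0,"claw": 0},{"tx": 0.9,"ty": -2.6,"tz": 0,"ax": 0,"ay": 0,"az": 0,"claw": 0},{"tx": 0,"ty": 0,"tz": 0,"ax": 0,"ay": 0,"az": 0,"claw": 0}]}}

```text
time_s: 16.97
tcp_pos: [0.4791, -0.3782, 0.1522]
ee_rot: [[-0.932, -0.363, -0.003], [-0.363, 0.932, -0.0], [0.002, 0.001, -1.0]]
wrist_force: [-0.2, 0.4, -1.7]
gripper_width: 0.207
gripper_force: 30.0
```

Request:
{"op": "drive_tool", "data": {"rows": [{"tx": 0,"ty": 0,"tz": 0,"ax": 0,"ay": 0,"az": 0,"claw": 0},{"tx": 0,"ty": 0,"tz": 0,"ax": 0,"ay": 0,"az": 0,"claw": 0}]}}

```text
time_s: 17.13
tcp_pos: [0.4789, -0.3738, 0.1528]
ee_rot: [[-0.93, -0.366, -0.003], [-0.366, 0.93, 0.002], [0.002, 0.003, -1.0]]
wrist_force: [0.5, 1.0, -1.5]
gripper_width: 0.206
gripper_force: 30.0
```

```bash
python3 -c "
from h import *
to(.4810,-.3755,21.5,.0471)"
```

```text
t 17.1333 pos [ 0.4789 -0.3738  0.1528] yaw 21.5 go [-0.15 -0.26 10.57] az -0.0 F [ 0.5  1.  -1.5] M [ 0.06 -0.12  0.04] w 17.9 j6 -46.0 zaxis [-0.0029  0.0018 -1.    ]
```

Request:
{"op": "drive_tool", "data": {"rows": [{"tx": 0,"ty": 0,"tz": 1.5,"ax": 0,"ay": 0,"az": 0,"claw": 0},{"tx": 0,"ty": 0,"tz": 2,"ax": 0,"ay": 0,"az": 0,"claw": 0},{"tx": 0,"ty": 0,"tz": 2,"ax": 0,"ay": 0,"az": 0,"claw": 0},{"tx": 0,"ty": 0,"tz": 1.5,"ax": 0,"ay": 0,"az": 0,"claw": 0},{"tx": 0,"ty": 0,"tz": 0.8,"ax": 0,"ay": 0,"az": 0,"claw": 0},{"tx": 0,"ty": 0,"tz": 0,"ax": 0,"ay": 0,"az": 0,"claw": 0},{"tx": 0,"ty": 0,"tz": 0,"ax": 0,"ay": 0,"az": 0,"claw": 0},{"tx": 0,"ty": 0,"tz": 0,"ax": 0,"ay": 0,"az": 0,"claw": 0},{"tx": 0,"ty": 0,"tz": 0,"ax": 0,"ay": 0,"az": 0,"claw": 0}]}}

```text
time_s: 17.88
tcp_pos: [0.4807, -0.3747, 0.0778]
ee_rot: [[-0.93, -0.367, 0.002], [-0.367, 0.93, -0.001], [-0.002, -0.002, -1.0]]
wrist_force: [-0.6, -0.5, -1.5]
gripper_width: 0.205
gripper_force: 30.0
```

```bash
python3 -c "
from h import *
to(.4810,-.3755,21.5,.0471)"
```

```text
t 17.8833 pos [ 0.4807 -0.3747  0.0778] yaw 21.56 go [ 0.01 -0.08  3.07] az 0.0011 F [-0.6 -0.5 -1.5] M [-0.03 -0.09 -0.03] w 17.8 j6 -46.0 zaxis [ 0.0022 -0.0012 -1.    ]
```

Request:
{"op": "drive_tool", "data": {"rows": [{"tx": 0,"ty": -0.08,"tz": 0.8,"ax": 0,"ay": 0,"az": 0,"claw": 0},{"tx": 0,"ty": 0,"tz": 0.7,"ax": 0,"ay": 0,"az": 0,"claw": 0},{"tx": 0,"ty": 0,"tz": 0.3,"ax": 0,"ay": 0,"az": 0,"claw": 0},{"tx": 0,"ty": 0,"tz": 0.2,"ax": 0,"ay": 0,"az": 0,"claw": 0},{"tx": 0,"ty": 0,"tz": 0.2,"ax": 0,"ay": 0,"az": 0,"claw": 0},{"tx": 0,"ty": 0,"tz": 0,"ax": 0,"ay": 0,"az": 0,"claw": 0},{"tx": 0,"ty": 0,"tz": 0,"ax": 0,"ay": 0,"az": 0,"claw": 0}]}}

```text
time_s: 18.47
tcp_pos: [0.4801, -0.3753, 0.0544]
ee_rot: [[-0.93, -0.367, -0.0], [-0.367, 0.93, -0.0], [0.0, 0.0, -1.0]]
wrist_force: [0.3, 0.3, -2.5]
gripper_width: 0.205
gripper_force: 30.0
```

Request:
{"op": "drive_tool", "data": {"rows": [{"tx": 0,"ty": 0,"tz": 0.2,"ax": 0,"ay": 0,"az": 0,"claw": 0},{"tx": 0,"ty": 0,"tz": 0.2,"ax": 0,"ay": 0,"az": 0,"claw": 0},{"tx": 0,"ty": 0,"tz": 0.2,"ax": 0,"ay": 0,"az": 0,"claw": 0},{"tx": 0,"ty": 0,"tz": 0.1,"ax": 0,"ay": 0,"az": 0,"claw": 0},{"tx": 0,"ty": 0,"tz": 0,"ax": 0,"ay": 0,"az": 0,"claw": 0},{"tx": 0,"ty": 0,"tz": 0,"ax": 0,"ay": 0,"az": 0,"claw": 0}]}}

```text
time_s: 18.97
tcp_pos: [0.4801, -0.3752, 0.0474]
ee_rot: [[-0.93, -0.367, -0.0], [-0.367, 0.93, -0.0], [0.0, -0.0, -1.0]]
wrist_force: [0.0, -0.6, -2.6]
gripper_width: 0.203
gripper_force: 30.0
```

```bash
python3 -c "
from h import *
to(.4810,-.3755,21.5,.0471)"
```

```text
t 18.9667 pos [ 0.4801 -0.3752  0.0474] yaw 21.53 go [-0.07 -0.06  0.03] az 0.0005 F [ 0.  -0.6 -2.6] M [ 0.   -0.09  0.06] w 17.6 j6 -46.0 zaxis [-0. -0. -1.]
```

In the slot. Settle the last half millimetre, then open and retreat.

Request:
{"op": "drive_tool", "data": {"rows": [{"tx": 0,"ty": 0,"tz": 0.04,"ax": 0,"ay": 0,"az": 0,"claw": 0},{"tx": 0,"ty": 0,"tz": 0,"ax": 0,"ay": 0,"az": 0,"claw": 0},{"tx": 0,"ty": 0,"tz": 0,"ax": 0,"ay": 0,"az": 2e-17,"claw": 0},{"tx": 0,"ty": 0,"tz": 0,"ax": 0,"ay": 0,"az": 0,"claw": 2.5},{"tx": 0,"ty": 0,"tz": 0,"ax": 0,"ay": 0,"az": 0,"claw": 3.5},{"tx": 0,"ty": 0,"tz": 0,"ax": 0,"ay": 0,"az": 0,"claw": 5},{"tx": 0,"ty": 0,"tz": 0,"ax": 0,"ay": 0,"az": 0,"claw": 5},{"tx": 0,"ty": 0,"tz": 0,"ax": 0,"ay": 0,"az": 0,"claw": 5},{"tx": 0,"ty": 0,"tz": 0,"ax": 0,"ay": 0,"az": 0,"claw": 5}]}}

```text
time_s: 19.72
tcp_pos: [0.4802, -0.3752, 0.0471]
ee_rot: [[-0.93, -0.367, 0.0], [-0.367, 0.93, -0.0], [-0.0, -0.0, -1.0]]
wrist_force: [-0.4, 0.0, -1.3]
gripper_width: 0.543
gripper_force: 0.0
```

Request:
{"op": "drive_tool", "data": {"rows": [{"tx": 0,"ty": 0,"tz": -1,"ax": 0,"ay": 0,"az": 0,"claw": 5},{"tx": 0,"ty": 0,"tz": -2,"ax": 0,"ay": 0,"az": 0,"claw": 5},{"tx": 0,"ty": 0,"tz": -2.5,"ax": 0,"ay": 0,"az": 0,"claw": 5},{"tx": 0,"ty": 0,"tz": -2.5,"ax": 0,"ay": 0,"az": 0,"claw": 5},{"tx": 0,"ty": 0,"tz": -3,"ax": 0,"ay": 0,"az": 0,"claw": 5},{"tx": 0,"ty": 0,"tz": -3,"ax": 0,"ay": 0,"az": 0,"claw": 5},{"tx": 0,"ty": 0,"tz": -2,"ax": 0,"ay": 0,"az": 0,"claw": 5},{"tx": 0,"ty": 0,"tz": 0,"ax": 0,"ay": 0,"az": 0,"claw": 5},{"tx": 0,"ty": 0,"tz": 0,"ax": 0,"ay": 0,"az": 0,"claw": 5},{"tx": 0,"ty": 0,"tz": 0,"ax": 0,"ay": 0,"az": 0,"claw": 5}]}}

```text
time_s: 20.55
tcp_pos: [0.4796, -0.3748, 0.2067]
ee_rot: [[-0.93, -0.367, -0.001], [-0.367, 0.93, 0.001], [0.0, 0.001, -1.0]]
wrist_force: [0.5, -0.4, -0.5]
gripper_width: 0.576
gripper_force: 0.0
```

```bash
python3 - <<'E'
from h import *
to(.4810,-.3755,21.5)
im,d,c=shot("scene");P=cloud(d,c)
hsv=cv2.cvtColor(im,cv2.COLOR_RGB2HSV).astype(int)
m=((hsv[...,0]<8)|(hsv[...,0]>172))&(hsv[...,1]>150)&(np.hypot(P[...,0]-.481,P[...,1]+.377)<.06)
print("red top",np.percentile(P[m][:,2],[2,98]))
im2=capture("wrist")[0]
cv2.imwrite("pics/s4c.png",np.hstack([cv2.resize(im[130:330,130:330,::-1],(400,400),interpolation=2),cv2.resize(im2[...,::-1],(400,400))]))
E
```

```text
t 20.55 pos [ 0.4796 -0.3748  0.2067] yaw 21.52 go [-0.1  -0.12 -0.  ] az 0.0003 F [ 0.5 -0.4 -0.5] M [ 0.04 -0.06 -0.01] w 50.1 j6 -46.0 zaxis [-6.e-04  9.e-04 -1.e+00]
red top [0.0462627  0.08951192]
```

View pics/s4c.png

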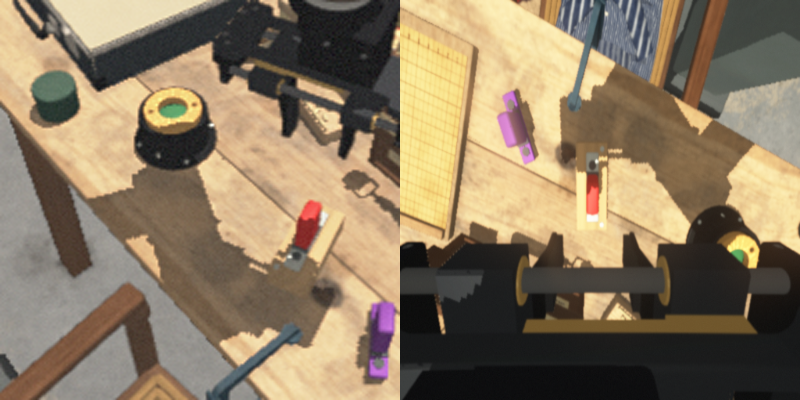

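The spanner stands upright in its slot with its top at 89 mm as at the start, and the things around it are undisturbed.

```bash
python3 -c "
from station import finish_job
print(finish_job())"
```

```text
the job is handed in; nothing more can be done
None
```

I seated both pins fully, turned the ring clockwise onto its stop (moment rose to 0.5 N m, with about 3–4 N bearing on the ring), stood the spanner back upright in its slot, let go and handed the job in at about 21 s.

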